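Swap the water-bath pan and the flask on the hotplate

TASK

The water-bath saucepan and the amber flask are standing on each other's rings of the hotplate: slide them over the glass, without lifting or tipping either one, so that the pan ends up inside the large ring with its handle pointing straight out to the robot's right, off that end of the hotplate, and the flask ends up inside the small ring. The flask is thin glass: hold it with a light grip and do not let the pan touch it. Leave everything else on the bench where it is.

Things in the scene. Friction and masses are not known exactly. Their poses are not given: they have to be found in the camera images.
- hob: bench hotplate, white case with a flat level black glass top, 340 mm deep (its x) by 560 mm wide (its y) by 60 mm high; it does not move. Origin: centre of its underside, on the bench; its x points to its back, away from the robot, its y to its left end, z up. Glass surface at z = 60 mm; the rings are printed flush on it. The three knobs on the front face are not used.
- small_ring: small ring printed in white with four ticks, 120 mm diameter, at the left (+y) of the hotplate. Origin: its centre, on the glass. At the start the pan stands on it, so that mostly the ticks show. Centre at (-40, 145) mm in the hotplate's x, y.
- big_ring: large ring printed in white with four ticks, 165 mm diameter, at the right (-y) of the hotplate. Origin: its centre, on the glass, at (-40, -145) mm in the hotplate's x, y. At the start the flask stands in it.
- warm_ring: keep-warm ring printed in dashed orange, 110 mm diameter, at the back in the middle of the hotplate, empty: a vessel can wait there. Origin: its centre, on the glass, at (95, 0) mm in the hotplate's x, y. With the flask centred here there are 27 mm between it and the pan as the pan passes along the line between the other two rings.
- pan: empty steel saucepan, 130 mm diameter, 70 mm tall, 0.40 to 0.70 kg. Origin: centre of its underside; its x axis points along the handle: a black level bar 20 mm wide and 16 mm high, 87 to 225 mm from the pan's axis, mid-height 56 mm above the underside. At the start it points out to the left, up to 16 degrees frontward or 41 degrees backward. Friction on the glass 0.2 to 0.3 of its weight.
- handle_grip (a point): point in the middle of the handle's section, 140 mm from the pan's axis, 56 mm above its underside: a place to grip across the handle's 20 mm width from above; same axes as the pan
- handle_end (a point): free end of the handle, 225 mm from the pan's axis, 56 mm above its underside
- flask: conical flask of thin amber glass, open, empty, 85 mm diameter at the foot, 140 mm tall, 0.19 to 0.31 kg, that bears a grip of up to 40 N, a white patch on one side. Origin: centre of its underside. Its neck is 34 mm in diameter from 98 mm above the underside to its plain rim at 140 mm. Friction on the glass 0.2 to 0.3 of its weight.
- flask_neck (a point): on the flask's axis at mid-neck, 120 mm above its underside: a place to grip the 34 mm neck from above
- dish: white porcelain evaporating dish, 72 mm diameter, 28 mm tall, standing on the back right corner of the glass. Origin: centre of its underside.
- wash_bottle: white plastic wash bottle, 74 mm diameter, 200 mm tall, left of the hotplate. Origin: centre of its underside.
- reagent_bottle: grey reagent bottle with yellow label and red cap, 42 mm diameter, 115 mm tall, left of the hotplate. Origin: centre of its underside.
- sample_cup: clear sample cup with red lid, 64 mm diameter, 68 mm tall, on the bench near the robot to the right. Origin: centre of its underside.
- well_plate: white well plate, 85 x 127 x 12 mm, on the bench near the robot to the left. Origin: centre of its underside.
- pocket_scale: black pocket scale with steel pan, 115 x 75 x 22 mm, on the bench to the left. Origin: centre of its underside; its long side along its x.
- tongs: steel crucible tongs lying flat, 215 mm long, 8 mm high, on the bench to the right. Origin: centre of its underside; its long side along its x.
Things that resemble listed ones, but are neither listed nor needed, are in the scene too. Several things have the shape of the flask; the one meant has the colours described above.

How it is judged:
By the outcome, as a careful person would: the job done as asked, in the order asked, and still so for the second after the job is handed in, with the robot touching nothing.
It also fails if it takes over 72 s, if anything falls off the work surface, if the arm or the gripper's body presses on something with over 40 N, if the wrist force passes 120 N, or if a joint passes its speed limit or range.

ROBOT

A 6-joint arm with a two-finger parallel gripper is mounted at the origin on the work surface. World frame = base frame: x ahead of the robot, y to its left, z up, the work surface at z = 0. Lengths are in m, angles in degrees, forces in N, time in s.
With the tool pointing down it reaches from about 0.3 to 0.75 m from the base axis. Payload 8.5 kg.
Tool frame: the origin (TCP) lies between the finger pads; the fingertips stand 22 mm ahead of it and the grasp point (between the pads) lies 3 mm ahead of it (env.nose_length is the distance from the TCP to the fingertips, in m); z points along the fingers, x is the direction in which the jaws open and shut, and the axes are right-handed (so a half turn about z gives the same grasp; the last joint's range is limited). The gripper opens to 85 mm and grips with 20 to 120 N. Pads are 22 mm wide; open, the fingers measure 114 mm over their backs; the gripper's body (76 mm by 85 mm) begins 54 mm behind the grasp point. The pads swing forward as they close: fully open they stand 13 mm farther back than shut.
Start: joints at [56.419, 21.807, 74.336, -0, 83.858, -12.336], TCP at [0.199, 0.513, 0.253] pointing down, gripper open.
Joint ranges: [-178.18, 178.18], [-50.72, 133.34], [12.68, 142.11], [-81.47, 261.47], [9.98, 163.14], [-165.26, 165.26]. Speed limits (degrees/s): [136.94, 136.94, 180, 180, 180, 180].

INTERFACE

Orientations are given as a 3x3 rotation matrix whose columns are the frame's x, y, z axes.
In Python, from rig import env gives the robot as it stands.
- The arm moves only by the tool arm_command, never from a script. Its argument "steps" is a list of rows, each an object with "delta_pos": the shift along the world's x, y, z in mm, a list of three; "dr": the turn, a rotation vector about the world's x, y, z in degrees, a list of three. In form: [{"delta_pos": [dx, dy, dz], "dr": [wx, wy, wz]}, ...]. A call has 1 to 20 rows; each row shifts and turns the commanded pose from where the row before left it; what a row does not reach is not made up. A row lasts 1/10 s, in which the tool goes at most 50 mm and 8.59 degrees, less where a joint would pass 70% of its speed; a pose out of reach is approached as far as the arm can. A call with a gripper value outside its range is refused whole. "grip" is the opening, from 0 (shut) to 1 (fully open), set as the call begins (left out, the last holds). The fingers move at their own pace and stop on an object; "squeeze" is the grip in N (left out, the last holds). Time passes only in rows, so rows that do not move let the fingers close. It gives the time, the measured TCP pose, the force and the opening at its end, in the units of the state.
- env.observe(): the state, without advancing time (a new reading comes with each control period).
- env.get_image(name): name is "scene" or "top"; returns the picture (400x640x3 uint8, blue, green, red); there is no depth.
- env.get_calibration(name): a dict with "fx", "fy", "cx", "cy" (pixels), "view" (4x4, takes a point from world to camera coordinates). Camera axes: x right, y up, looking along -z (the intrinsics and any distortion apply to the point x, -y, -z); pixel columns grow to the right and rows downward; lengths in m; the calibration is good to about 2 mm. A picture is of the moment at which its call begins. get_calibration takes no time and is no camera call.
- env.close_job(): hands the job in, once; it reports no verdict.
The state is a dict: "time_s": time; "q": joint angles; "qvel": joint speeds; "joint_efforts": joint torques, N m; "position": TCP position; "tool_rot": TCP orientation; "ft_force": force on the tool from outside, world axes, zero at the start; "wrist_torque": the same for the moment, N m; "grip_width": finger opening in m.
Only numpy, scipy, OpenCV 4.12 (cv2) and the standard library are available. Lean on these libraries where they do the work, as an engineer would, in place of code of your own. Each camera call takes 0.05 s, during which the arm holds its last target. There are 200 camera calls.

## Working session

There is one attempt and no reset: what is moved stays moved. The work goes in short steps, Python scripts to look and compute and a tool call to move; the robot and the scene stay as the last step left them, time stands still between calls to the robot, and variables do not carry over. Pictures are saved under pics/ and viewed, about 8 in all and at most 12, crops included, and the job is handed in when it is done.

Besides the shell and the picture viewer there is one more tool, called after "Call:" by a JSON object that holds its "method" and its "body", one argument or row to a line. arm_command: Moves the arm, as the interface text tells. Its arguments: {"type":"object","properties":{"steps":{"type":"array"},"grip":{"type":"number"},"squeeze":{"type":"number"}},"required":["steps"]}

```bash
mkdir -p pics; ls; python3 - <<'E'
from rig import env
import cv2
for n in("scene","top"):
    cv2.imwrite(f"pics/{n}0.png",env.get_image(n)); c=env.get_calibration(n); print(n,c)
s=env.observe();print(s)
E
```

```text
pics
scene {'fx': 491.1203957224833, 'fy': 491.1203957224833, 'cx': 317.7566228328982, 'cy': 197.80005610812933, 'view': array([[-0.11720938,  0.99287014,  0.02169908,  0.0640851 ],
       [-0.64255368, -0.09247786,  0.76063961,  0.20792637],
       [ 0.75722304,  0.07521127,  0.64881163, -1.98868007],
       [ 0.        ,  0.        ,  0.        ,  1.        ]])}
top {'fx': 412.86330787539947, 'fy': 412.86330787539947, 'cx': 315.77039517628083, 'cy': 202.0504356931706, 'view': array([[-0.01195911, -0.99970387, -0.02119318,  0.01796644],
       [ 0.98616356, -0.01529649,  0.16506802, -0.49460868],
       [-0.16534332, -0.01892588,  0.98605446, -1.27848228],
       [ 0.        ,  0.        ,  0.        ,  1.        ]])}
{'time_s': 0.1, 'q': array([ 5.64181580e+01,  2.18365751e+01,  7.43782440e+01, -1.18194446e-03,
        8.38585485e+01, -1.23354343e+01]), 'qvel': array([-0.12429487, -0.03764291, -0.10835022,  0.04381783, -0.12078105,
        0.01968375]), 'joint_efforts': array([ 3.09154973e-03, -4.49217117e+01, -2.31657565e+01, -1.61413818e-04,
        3.56999728e-03,  6.00507224e-05]), 'position': array([0.19918136, 0.51241794, 0.25279146]), 'tool_rot': array([[ 3.62377100e-01,  9.32031308e-01, -6.91196022e-04],
       [ 9.32030719e-01, -3.62377670e-01, -1.07813011e-03],
       [-1.25532502e-03, -2.53526263e-04, -9.99999180e-01]]), 'ft_force': array([ 0.84351037,  1.25964497, -0.22913629]), 'wrist_torque': array([ 0.01141979, -0.04234272, -0.04624129]), 'grip_width': 0.08566073018790911}
```

View pics/top0.png

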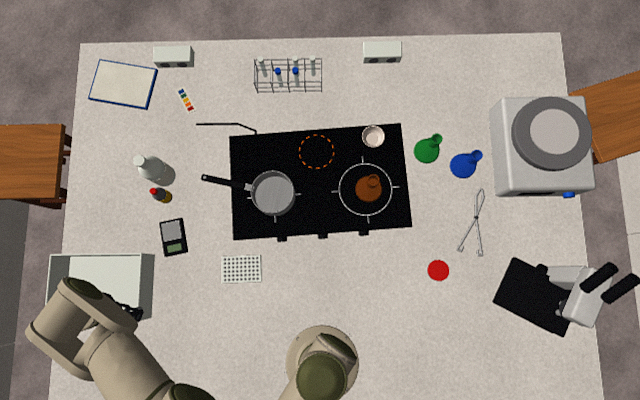

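View pics/scene0.png

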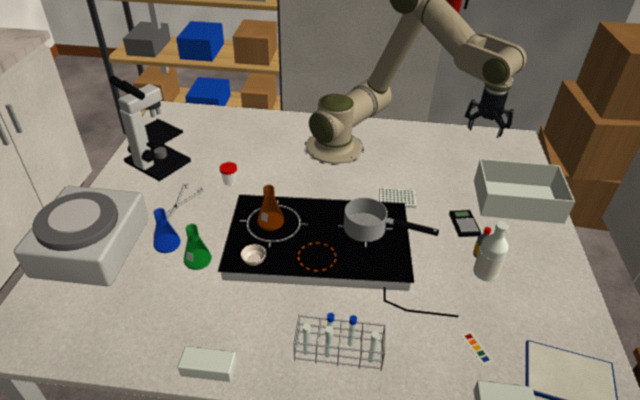

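The top view shows the pan at about (272,193) with its handle end at about (203,178). The flask is at about (368,188), the warm ring at (317,152) and the dish at (373,136). I'll enlarge both views to measure.

```bash
python3 - <<'E'
import cv2
a=cv2.imread("pics/top0.png")[110:250,190:430]; cv2.imwrite("pics/topc.png",cv2.resize(a,None,fx=3.33333,fy=3.33333,interpolation=cv2.INTER_CUBIC))
a=cv2.imread("pics/scene0.png")[175:295,215:445]; cv2.imwrite("pics/scenec.png",cv2.resize(a,None,fx=3.33333,fy=3.33333,interpolation=cv2.INTER_CUBIC))
E
```

```text
(no output)
```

View pics/topc.png

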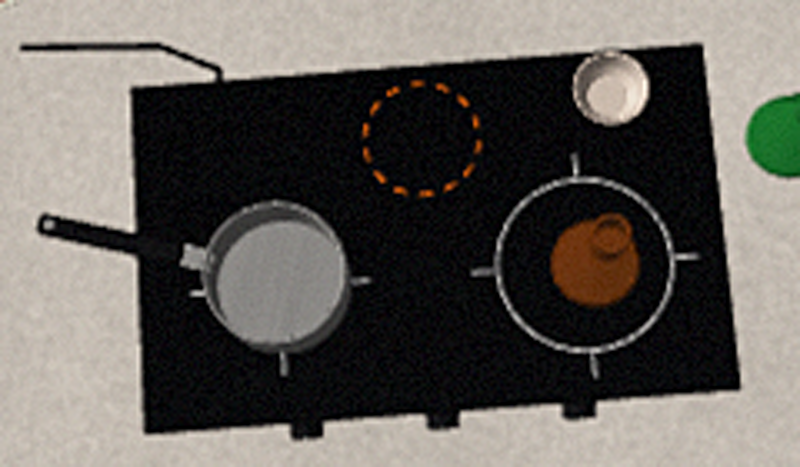

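View pics/scenec.png

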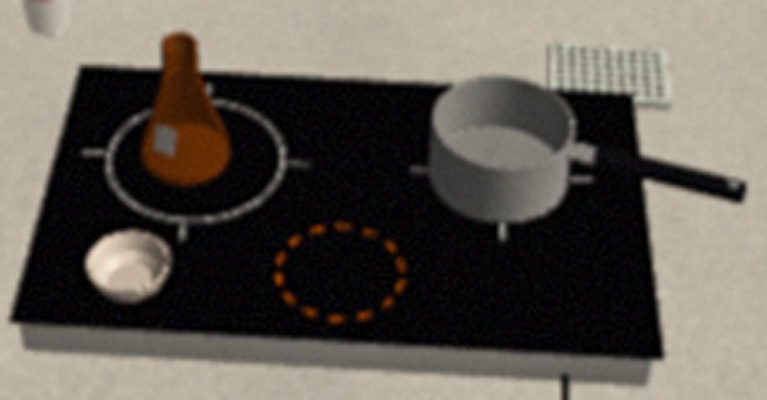

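The crops give clear edges for the hob corners, rings, pan silhouette, handle, flask foot and rim, and dish. I'll fit the poses to those readings in both views.

```bash
cat >h.py <<'E'
import numpy as np
from scipy.optimize import least_squares
from rig import env
CAL={n:env.get_calibration(n) for n in("top","scene")}
OFF={"top":(190,110),"scene":(215,175)}
K=10/3
def proj(n,P):
    c=CAL[n];P=np.atleast_2d(P);p=P@c["view"][:3,:3].T+c["view"][:3,3]
    return np.c_[c["cx"]+c["fx"]*p[:,0]/-p[:,2],c["cy"]-c["fy"]*p[:,1]/-p[:,2]]
def crop(n,P): return (proj(n,P)-OFF[n]+.5)*K-.5   # crop pixel coordinates
T=np.linspace(0,2*np.pi,120)
def circ(x,y,z,r): return np.c_[x+r*np.cos(T),y+r*np.sin(T),0*T+z]
def ext(n,P):
    q=crop(n,P);return np.r_[q.min(0),q.max(0)]  # left top right bottom
def fit(f,x0):
    r=least_squares(f,x0,loss="soft_l1",f_scale=3);print(np.round(r.x,4),"res",np.round(f(r.x),1));return r.x
def rot(a): return np.array([[np.cos(a),-np.sin(a)],[np.sin(a),np.cos(a)]])
def hobpt(h,x,y,z=.06): return np.r_[h[:2]+rot(h[2])@[x,y],z]
E
python3 - <<'E'
from h import *
C=[(.17,.28),(.17,-.28),(-.17,-.28),(-.17,.28)]
ct=np.array([(133,88),(702,45),(740,387),(145,432)]);cs=np.array([(661,356),(13,321),(82,67),(632,94)])
def fh(h):
    P=np.array([hobpt(h,*c) for c in C]);r=[(crop("top",P)-ct).ravel(),(crop("scene",P)-cs).ravel()]
    for (x,y,R),et,es in(((-.04,-.145,.0825),(496,178,673,352),(106,98,286,221)),((.095,0,.055),(363,82,481,195),(276,223,406,321))):
        p=hobpt(h,x,y);Q=circ(*p,R);r+=[ext("top",Q)-et,ext("scene",Q)-es]
    return np.concatenate(r)
h=fit(fh,[.5,0,0]);print("hob yaw",np.degrees(h[2]))
def fp(p):
    Q=np.r_[circ(*p,.06,.065),circ(*p,.13,.065)]
    return np.r_[ext("top",Q)-(203,200,350,354),ext("scene",Q)-(430,76,576,222)]
p=fit(fp,[.5,.14])
def fa(v):
    d=np.array([np.cos(v[0]),np.sin(v[0])]);P=np.array([[*(p+r*d),.124] for r in(.225,)])
    return np.r_[crop("top",P)[0]-(39,223),crop("scene",P-[0,0,.008])[0]-(744,190)]
a=fit(fa,[1.6]);print("handle deg",np.degrees(a))
def ff(p):
    A=circ(*p,.06,.0425);B=circ(*p,.2,.017)
    return np.r_[(ext("top",A)-(551,219,640,306))[[0,3]],(ext("scene",A)-(141,0,231,186))[[0,2,3]],ext("top",B)-(593,213,633,257),(ext("scene",B)-(163,33,198,0))[:3]]
f=fit(ff,[.5,-.14])
def fd(p):
    B=circ(*p,.088,.036);return np.r_[ext("top",B)-(572,50,649,126),(ext("scene",B)-(85,229,171,304))[:3]]
d=fit(fd,[.6,-.14])
for n,q in(("pan",p),("flask",f),("dish",d)): print(n,"in hob",np.round(rot(h[2]).T@(q-h[:2]),4))
for n,c in(("big",(-.04,-.145)),("small",(-.04,.145)),("warm",(.095,0))): print(n,hobpt(h,*c).round(4))
E
```

```text
[0.5642 0.0024 0.0602] res [-3.5 -3.3  0.6 -4.1  1.4  1.1 -2.   0.5  3.6 -2.  -5.2 -5.3 -2.7 -5.4
  1.5 -2.7  0.8  0.  -1.8 -3.2  2.3  1.4 -3.5 -2.4  1.2  0.3 -2.9 -2.6
  1.3  2.2 -4.5 -4. ]
hob yaw 3.4509629195535907
[0.516 0.142] res [-2.3  0.4  0.4 -1.3 -0.8 -3.4 -0.7  0.8]
[1.3477] res [-4.9 -0.8  3.   0.4]
handle deg [77.21681706]
[ 0.5309 -0.1549] res [-1.2  2.7 -0.4 -0.8 -0.7 -1.2 -0.5 -1.  -5.3 -2.9 -4.7  0.1]
[ 0.6961 -0.1723] res [ 0.3  1.  -0.4 -2.1  1.2 -1.  -1.1]
pan in hob [-0.0397  0.1422]
flask in hob [-0.0427 -0.1551]
dish in hob [ 0.1212 -0.1823]
big [ 0.533  -0.1447  0.06  ]
small [0.5155 0.1448 0.06  ]
warm [0.659  0.0082 0.06  ]
```

Call:
{"method": "arm_command", "body": {
  "steps": [
    {"delta_pos": [8,-18,0],"dr": [0,0,-4]},
    {"delta_pos": [17.5,-35,0],"dr": [0,0,-4.1]},
    {"delta_pos": [17.5,-35,0],"dr": [0,0,-4.1]},
    {"delta_pos": [17.5,-35,0],"dr": [0,0,-4.1]},
    {"delta_pos": [17.5,-35,0],"dr": [0,0,-4.1]},
    {"delta_pos": [17.5,-35,0],"dr": [0,0,-4.1]},
    {"delta_pos": [17.5,-35,0],"dr": [0,0,-4.1]},
    {"delta_pos": [17.5,-35,0],"dr": [0,0,-4.1]},
    {"delta_pos": [17.5,-35,0],"dr": [0,0,-4.1]},
    {"delta_pos": [17.5,-35,0],"dr": [0,0,-4.1]},
    {"delta_pos": [17.5,-35,0],"dr": [0,0,-4.1]},
    {"delta_pos": [17.5,-35,0],"dr": [0,0,-4.1]},
    {"delta_pos": [17.5,-35,0],"dr": [0,0,-4.1]},
    {"delta_pos": [17.5,-35,0],"dr": [0,0,-4.1]},
    {"delta_pos": [17.5,-35,0],"dr": [0,0,-4.1]},
    {"delta_pos": [17.5,-35,0],"dr": [0,0,-4.1]},
    {"delta_pos": [17.5,-35,0],"dr": [0,0,-4.1]},
    {"delta_pos": [17.5,-35,0],"dr": [0,0,-4.1]},
    {"delta_pos": [17.5,-35,0],"dr": [0,0,-4.1]},
    {"delta_pos": [8.7,-19.3,0],"dr": [0,0,-4]}
  ],
  "grip": 1
}}

```text
time_s: 2.1
position: [0.5317, -0.1573, 0.2526]
tool_rot: [[0.973, -0.23, -0.001], [-0.23, -0.973, 0.0], [-0.001, 0.0, -1.0]]
ft_force: [-0.3, 0.6, 0.0]
grip_width: 0.0855
```

Call:
{"method": "arm_command", "body": {
  "steps": [
    {"delta_pos": [0,0,0],"dr": [0,0,0]},
    {"delta_pos": [0,0,0],"dr": [0,0,0]}
  ]
}}

```text
time_s: 2.3
position: [0.5307, -0.1544, 0.2528]
tool_rot: [[0.974, -0.225, -0.001], [-0.225, -0.974, 0.001], [-0.001, -0.001, -1.0]]
ft_force: [-0.1, -0.4, -0.0]
grip_width: 0.085
```

Call:
{"method": "arm_command", "body": {
  "steps": [
    {"delta_pos": [0,0,-10],"dr": [0,0,0]},
    {"delta_pos": [0,0,-15],"dr": [0,0,0]},
    {"delta_pos": [0,0,-15],"dr": [0,0,0]},
    {"delta_pos": [0,0,-15],"dr": [0,0,0]},
    {"delta_pos": [0,0,-10],"dr": [0,0,0]},
    {"delta_pos": [0,0,-5],"dr": [0,0,0]},
    {"delta_pos": [0,0,0],"dr": [0,0,0]}
  ],
  "squeeze": 22
}}

```text
time_s: 3.0
position: [0.5308, -0.1542, 0.1829]
tool_rot: [[0.974, -0.225, -0.001], [-0.225, -0.974, 0.001], [-0.001, -0.0, -1.0]]
ft_force: [-0.7, -0.1, 0.0]
grip_width: 0.0854
```

Call:
{"method": "arm_command", "body": {
  "steps": [
    {"delta_pos": [0,0,0],"dr": [0,0,0]},
    {"delta_pos": [0,0,0],"dr": [0,0,0]},
    {"delta_pos": [0,0,0],"dr": [0,0,0]},
    {"delta_pos": [0,0,0],"dr": [0,0,0]},
    {"delta_pos": [0,0,0],"dr": [0,0,0]},
    {"delta_pos": [0,0,0],"dr": [0,0,0]},
    {"delta_pos": [0,0,0],"dr": [0,0,0]},
    {"delta_pos": [0,0,0],"dr": [0,0,0]},
    {"delta_pos": [0,0,0],"dr": [0,0,0]},
    {"delta_pos": [0,0,0],"dr": [0,0,0]}
  ],
  "grip": 0,
  "squeeze": 22
}}

```text
time_s: 4.0
position: [0.5312, -0.1548, 0.1836]
tool_rot: [[0.974, -0.226, 0.001], [-0.226, -0.974, -0.0], [0.001, 0.0, -1.0]]
ft_force: [2.1, -1.1, 5.6]
grip_width: 0.0332
```

Call:
{"method": "arm_command", "body": {
  "steps": [
    {"delta_pos": [0,0,0.5],"dr": [0,0,0]},
    {"delta_pos": [2,2.5,0],"dr": [0,0,0]},
    {"delta_pos": [5,6.5,0],"dr": [0,0,0]},
    {"delta_pos": [8,10,0],"dr": [0,0,0]},
    {"delta_pos": [8,10,0],"dr": [0,0,0]},
    {"delta_pos": [8,10,0],"dr": [0,0,0]},
    {"delta_pos": [8,10,0],"dr": [0,0,0]},
    {"delta_pos": [8,10,0],"dr": [0,0,0]},
    {"delta_pos": [8,10,0],"dr": [0,0,0]},
    {"delta_pos": [8,10,0],"dr": [0,0,0]},
    {"delta_pos": [8,10,0],"dr": [0,0,0]},
    {"delta_pos": [8,10,0],"dr": [0,0,0]},
    {"delta_pos": [8,10,0],"dr": [0,0,0]},
    {"delta_pos": [8,10,0],"dr": [0,0,0]},
    {"delta_pos": [8,10,0],"dr": [0,0,0]},
    {"delta_pos": [8,10,0],"dr": [0,0,0]},
    {"delta_pos": [8,10,0],"dr": [0,0,0]},
    {"delta_pos": [6,8,0],"dr": [0,0,0]},
    {"delta_pos": [3,6,0],"dr": [0,0,0]},
    {"delta_pos": [0,0,0],"dr": [0,0,0]}
  ]
}}

```text
time_s: 6.0
position: [0.6593, 0.0091, 0.1838]
tool_rot: [[0.974, -0.225, 0.0], [-0.225, -0.974, 0.0], [0.0, -0.0, -1.0]]
ft_force: [-0.4, 0.7, -1.8]
grip_width: 0.033
```

```bash
python3 - <<'E'
from h import *
import cv2
a=env.get_image("scene")[175:295,215:445]; cv2.imwrite("pics/s2.png",cv2.resize(a,None,fx=K,fy=K,interpolation=cv2.INTER_CUBIC))
s=env.observe();print(s["position"],s["ft_force"],s["grip_width"])
E
```

```text
[0.65905432 0.00862793 0.18375703] [ 0.18462276  0.23288638 -1.70090787] 0.033175096852493736
```

View pics/s2.png

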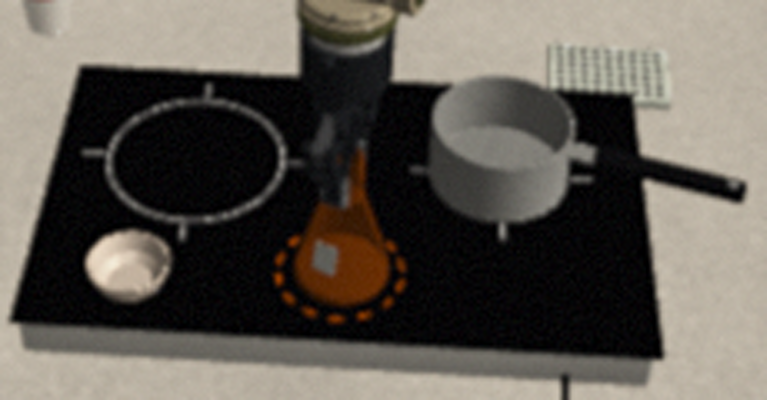

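The flask is centred in the warm ring, with its foot at (342,270) against the ring centre at (341,272). I'll release it and go to the pan handle.

Call:
{"method": "arm_command", "body": {
  "steps": [
    {"delta_pos": [0,0,0],"dr": [0,0,0]},
    {"delta_pos": [0,0,0],"dr": [0,0,0]},
    {"delta_pos": [0,0,0],"dr": [0,0,0]},
    {"delta_pos": [0,0,0],"dr": [0,0,0]},
    {"delta_pos": [0,0,0],"dr": [0,0,0]},
    {"delta_pos": [0,0,0],"dr": [0,0,0]},
    {"delta_pos": [0,0,10],"dr": [0,0,0]},
    {"delta_pos": [0,0,20],"dr": [0,0,0]},
    {"delta_pos": [0,0,25],"dr": [0,0,0]},
    {"delta_pos": [0,0,20],"dr": [0,0,0]}
  ],
  "grip": 1
}}

```text
time_s: 7.05
position: [0.6591, 0.0083, 0.2611]
tool_rot: [[0.974, -0.226, 0.002], [-0.226, -0.974, -0.0], [0.002, -0.0, -1.0]]
ft_force: [0.6, 0.7, -0.6]
grip_width: 0.0855
```

Call:
{"method": "arm_command", "body": {
  "steps": [
    {"delta_pos": [-6,15,0],"dr": [0,0,0]},
    {"delta_pos": [-12,30,0],"dr": [0,0,0]},
    {"delta_pos": [-12,30,0],"dr": [0,0,0]},
    {"delta_pos": [-12,30,0],"dr": [0,0,0]},
    {"delta_pos": [-12,30,0],"dr": [0,0,0]},
    {"delta_pos": [-12,30,0],"dr": [0,0,0]},
    {"delta_pos": [-12,30,0],"dr": [0,0,0]},
    {"delta_pos": [-12,30,0],"dr": [0,0,0]},
    {"delta_pos": [-12,25,0],"dr": [0,0,0]},
    {"delta_pos": [-10,20,0],"dr": [0,0,0]},
    {"delta_pos": [0,0,0],"dr": [0,0,0]},
    {"delta_pos": [0,0,0],"dr": [0,0,0]}
  ]
}}

```text
time_s: 8.25
position: [0.5464, 0.2787, 0.2585]
tool_rot: [[0.974, -0.225, -0.001], [-0.225, -0.974, -0.0], [-0.0, 0.0, -1.0]]
ft_force: [0.8, 0.0, 0.1]
grip_width: 0.0852
```

Call:
{"method": "arm_command", "body": {
  "steps": [
    {"delta_pos": [0,0,-10],"dr": [0,0,0]},
    {"delta_pos": [0,0,-20],"dr": [0,0,0]},
    {"delta_pos": [0,0,-25],"dr": [0,0,0]},
    {"delta_pos": [0,0,-25],"dr": [0,0,0]},
    {"delta_pos": [0,0,-25],"dr": [0,0,0]},
    {"delta_pos": [0,0,-20],"dr": [0,0,0]},
    {"delta_pos": [0,0,-9],"dr": [0,0,0]},
    {"delta_pos": [0,0,-5],"dr": [0,0,0]},
    {"delta_pos": [0,0,0],"dr": [0,0,0]}
  ]
}}

```text
time_s: 9.15
position: [0.5472, 0.2779, 0.1197]
tool_rot: [[0.974, -0.226, -0.0], [-0.226, -0.974, -0.0], [-0.0, 0.0, -1.0]]
ft_force: [0.2, 0.4, 0.7]
grip_width: 0.0854
```

Call:
{"method": "arm_command", "body": {
  "steps": [
    {"delta_pos": [0,0,0],"dr": [0,0,0]},
    {"delta_pos": [0,0,0],"dr": [0,0,0]},
    {"delta_pos": [0,0,0],"dr": [0,0,0]},
    {"delta_pos": [0,0,0],"dr": [0,0,0]},
    {"delta_pos": [0,0,0],"dr": [0,0,0]},
    {"delta_pos": [0,0,0],"dr": [0,0,0]},
    {"delta_pos": [0,0,0],"dr": [0,0,0]},
    {"delta_pos": [0,0,0],"dr": [0,0,0]},
    {"delta_pos": [0,0,0],"dr": [0,0,0]},
    {"delta_pos": [0,0,0],"dr": [0,0,0]},
    {"delta_pos": [0,0,0],"dr": [0,0,0]}
  ],
  "grip": 0,
  "squeeze": 40
}}

```text
time_s: 10.25
position: [0.5472, 0.2784, 0.1201]
tool_rot: [[0.974, -0.226, 0.001], [-0.226, -0.974, 0.0], [0.001, -0.001, -1.0]]
ft_force: [1.7, 0.8, 4.6]
grip_width: 0.0187
```

```bash
python3 - <<'E'
# handle arc about pan centre: phi 77->180 in place, 35 rows; print chord deltas (mm) per row
import numpy as np
p0=np.array([516,142.])
n=36;u=np.linspace(0,1,n+1);s=u
phi=np.radians(77.2+102.8*s)
g=p0+140*np.c_[np.cos(phi),np.sin(phi)]
print(np.round(g[0]),np.round(np.diff(g,axis=0),1).tolist(),102.8/n, np.diff(g,axis=0).round(1).sum(0),g[-1]-g[0])
E
```

```text
[547. 279.] [[-6.8, 1.4], [-6.9, 1.0], [-6.9, 0.7], [-7.0, 0.3], [-7.0, -0.0], [-7.0, -0.4], [-6.9, -0.7], [-6.9, -1.0], [-6.8, -1.4], [-6.8, -1.7], [-6.7, -2.1], [-6.6, -2.4], [-6.4, -2.7], [-6.3, -3.0], [-6.1, -3.3], [-6.0, -3.6], [-5.8, -3.9], [-5.6, -4.2], [-5.3, -4.5], [-5.1, -4.7], [-4.9, -5.0], [-4.6, -5.2], [-4.3, -5.5], [-4.1, -5.7], [-3.8, -5.9], [-3.5, -6.0], [-3.2, -6.2], [-2.9, -6.4], [-2.5, -6.5], [-2.2, -6.6], [-1.9, -6.7], [-1.6, -6.8], [-1.2, -6.9], [-0.9, -6.9], [-0.5, -7.0], [-0.2, -7.0]] 2.8555555555555556 [-171.2 -136.5] [-171.01678967 -136.5209096 ]
```

Call:
{"method": "arm_command", "body": {
  "steps": [
    {"delta_pos": [0,0,0.3],"dr": [0,0,0]},
    {"delta_pos": [0,0,0],"dr": [0,0,0]},
    {"delta_pos": [-6.8,1.4,0],"dr": [0,0,2.86]},
    {"delta_pos": [-6.9,1.0,0],"dr": [0,0,2.86]},
    {"delta_pos": [-6.9,0.7,0],"dr": [0,0,2.86]},
    {"delta_pos": [-7,0.3,0],"dr": [0,0,2.86]},
    {"delta_pos": [-7,0,0],"dr": [0,0,2.86]},
    {"delta_pos": [-7,-0.4,0],"dr": [0,0,2.86]},
    {"delta_pos": [-6.9,-0.7,0],"dr": [0,0,2.86]},
    {"delta_pos": [-6.9,-1.0,0],"dr": [0,0,2.86]},
    {"delta_pos": [-6.8,-1.4,0],"dr": [0,0,2.86]},
    {"delta_pos": [-6.8,-1.7,0],"dr": [0,0,2.86]},
    {"delta_pos": [-6.7,-2.1,0],"dr": [0,0,2.86]},
    {"delta_pos": [-6.6,-2.4,0],"dr": [0,0,2.86]},
    {"delta_pos": [-6.4,-2.7,0],"dr": [0,0,2.86]},
    {"delta_pos": [-6.3,-3.0,0],"dr": [0,0,2.86]},
    {"delta_pos": [-6.1,-3.3,0],"dr": [0,0,2.86]},
    {"delta_pos": [-6.0,-3.6,0],"dr": [0,0,2.86]},
    {"delta_pos": [-5.8,-3.9,0],"dr": [0,0,2.86]},
    {"delta_pos": [-5.6,-4.2,0],"dr": [0,0,2.86]}
  ]
}}

```text
time_s: 12.25
position: [0.4284, 0.2515, 0.1202]
tool_rot: [[0.782, 0.624, 0.001], [0.624, -0.782, 0.001], [0.001, -0.0, -1.0]]
ft_force: [2.2, 1.9, 3.2]
grip_width: 0.0193
```

Call:
{"method": "arm_command", "body": {
  "steps": [
    {"delta_pos": [-5.3,-4.5,0],"dr": [0,0,2.86]},
    {"delta_pos": [-5.1,-4.7,0],"dr": [0,0,2.86]},
    {"delta_pos": [-4.9,-5.0,0],"dr": [0,0,2.86]},
    {"delta_pos": [-4.6,-5.2,0],"dr": [0,0,2.86]},
    {"delta_pos": [-4.3,-5.5,0],"dr": [0,0,2.86]},
    {"delta_pos": [-4.1,-5.7,0],"dr": [0,0,2.86]},
    {"delta_pos": [-3.8,-5.9,0],"dr": [0,0,2.86]},
    {"delta_pos": [-3.5,-6.0,0],"dr": [0,0,2.86]},
    {"delta_pos": [-3.2,-6.2,0],"dr": [0,0,2.86]},
    {"delta_pos": [-2.9,-6.4,0],"dr": [0,0,2.86]},
    {"delta_pos": [-2.5,-6.5,0],"dr": [0,0,2.86]},
    {"delta_pos": [-2.2,-6.6,0],"dr": [0,0,2.86]},
    {"delta_pos": [-1.9,-6.7,0],"dr": [0,0,2.86]},
    {"delta_pos": [-1.6,-6.8,0],"dr": [0,0,2.86]},
    {"delta_pos": [-1.2,-6.9,0],"dr": [0,0,2.86]},
    {"delta_pos": [-0.9,-6.9,0],"dr": [0,0,2.86]},
    {"delta_pos": [-0.5,-7.0,0],"dr": [0,0,2.86]},
    {"delta_pos": [-0.2,-7.0,0],"dr": [0,0,2.86]},
    {"delta_pos": [0,0,0],"dr": [0,0,0]},
    {"delta_pos": [0,0,0],"dr": [0,0,0]}
  ]
}}

```text
time_s: 14.25
position: [0.3755, 0.1419, 0.1201]
tool_rot: [[0.003, 1.0, -0.001], [1.0, -0.003, -0.0], [-0.0, -0.001, -1.0]]
ft_force: [-0.8, 0.6, 4.7]
grip_width: 0.0188
```

```bash
python3 - <<'E'
from h import *
import cv2
a=env.get_image("top")[110:270,190:430]; cv2.imwrite("pics/t3.png",cv2.resize(a,None,fx=K,fy=K,interpolation=cv2.INTER_CUBIC))
s=env.observe();print(s["q"].round(1),s["position"],s["ft_force"],s["wrist_torque"],s["grip_width"])
E
```

```text
[  3.7  17.2 108.4  -0.   54.5 -86.1] [0.3754491  0.14196381 0.12005458] [-1.27954425  0.532906    5.30221311] [0.09956854 0.10960129 0.081147  ] 0.019267322310287785
```

View pics/t3.png

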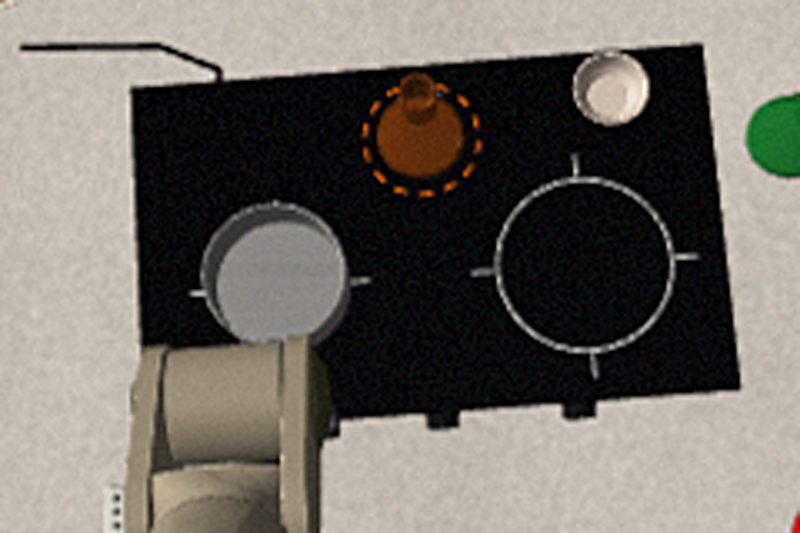

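Call:
{"method": "arm_command", "body": {
  "steps": [
    {"delta_pos": [0,0,0.4],"dr": [0,0,0]},
    {"delta_pos": [0.2,-4,0],"dr": [0,0,0]},
    {"delta_pos": [0.5,-8,0],"dr": [0,0,0]},
    {"delta_pos": [0.7,-12,0],"dr": [0,0,0]},
    {"delta_pos": [0.7,-12,0],"dr": [0,0,0]},
    {"delta_pos": [0.7,-12,0],"dr": [0,0,0]},
    {"delta_pos": [0.7,-12,0],"dr": [0,0,0]},
    {"delta_pos": [0.7,-12,0],"dr": [0,0,0]},
    {"delta_pos": [0.7,-12,0],"dr": [0,0,0]},
    {"delta_pos": [0.7,-12,0],"dr": [0,0,0]},
    {"delta_pos": [0.7,-12,0],"dr": [0,0,0]},
    {"delta_pos": [0.7,-12,0],"dr": [0,0,0]},
    {"delta_pos": [0.7,-12,0],"dr": [0,0,0]},
    {"delta_pos": [0.7,-12,0],"dr": [0,0,0]},
    {"delta_pos": [0.7,-12,0],"dr": [0,0,0]},
    {"delta_pos": [0.7,-12,0],"dr": [0,0,0]},
    {"delta_pos": [0.7,-12,0],"dr": [0,0,0]},
    {"delta_pos": [0.7,-12,0],"dr": [0,0,0]},
    {"delta_pos": [0.7,-12,0],"dr": [0,0,0]},
    {"delta_pos": [0.7,-12,0],"dr": [0,0,0]}
  ]
}}

```text
time_s: 16.3
position: [0.3883, -0.0752, 0.1205]
tool_rot: [[0.002, 1.0, -0.0], [1.0, -0.002, 0.0], [0.0, -0.0, -1.0]]
ft_force: [-0.1, 1.1, -2.1]
grip_width: 0.0192
```

Call:
{"method": "arm_command", "body": {
  "steps": [
    {"delta_pos": [0.7,-12,0],"dr": [0,0,0]},
    {"delta_pos": [0.7,-12,0],"dr": [0,0,0]},
    {"delta_pos": [0.7,-12,0],"dr": [0,0,0]},
    {"delta_pos": [0.7,-12,0],"dr": [0,0,0]},
    {"delta_pos": [0.7,-11,0],"dr": [0,0,0]},
    {"delta_pos": [0.5,-8,0],"dr": [0,0,0]},
    {"delta_pos": [0.2,-4,0],"dr": [0,0,0]},
    {"delta_pos": [0,0,0],"dr": [0,0,0]},
    {"delta_pos": [0,0,0],"dr": [0,0,0]}
  ]
}}

```text
time_s: 17.2
position: [0.3927, -0.1452, 0.1206]
tool_rot: [[0.002, 1.0, 0.0], [1.0, -0.002, -0.0], [-0.0, 0.0, -1.0]]
ft_force: [-0.5, -1.3, -1.5]
grip_width: 0.019
```

```bash
python3 - <<'E'
from h import *
import cv2
a=env.get_image("top")[110:270,190:430]; cv2.imwrite("pics/t4.png",cv2.resize(a,None,fx=K,fy=K,interpolation=cv2.INTER_CUBIC))
s=env.observe();print(s["q"].round(1),s["position"],s["ft_force"],s["wrist_torque"],s["grip_width"])
n=32;phi=np.radians(180+92*np.arange(n+1)/n);g=140*np.c_[np.cos(phi),np.sin(phi)]
print(np.diff(g,axis=0).round(1).tolist(),92/n,g[-1]-g[0])
E
```

```text
[ -36.6   18.5  105.9   -0.    55.5 -126.5] [ 0.3926794  -0.14517655  0.12060737] [-0.14440016 -2.19955797 -1.33920037] [-0.17440131  0.10798022 -0.25759244] 0.01936693587446779
[[0.2, -7.0], [0.5, -7.0], [0.9, -7.0], [1.2, -6.9], [1.6, -6.8], [1.9, -6.8], [2.3, -6.7], [2.6, -6.5], [2.9, -6.4], [3.2, -6.2], [3.5, -6.1], [3.8, -5.9], [4.1, -5.7], [4.4, -5.5], [4.7, -5.2], [4.9, -5.0], [5.2, -4.8], [5.4, -4.5], [5.6, -4.2], [5.8, -3.9], [6.0, -3.6], [6.2, -3.3], [6.3, -3.0], [6.5, -2.7], [6.6, -2.4], [6.7, -2.0], [6.8, -1.7], [6.9, -1.3], [7.0, -1.0], [7.0, -0.6], [7.0, -0.3], [7.0, 0.1]] 2.875 [ 144.88592954 -139.91471578]
```

View pics/t4.png

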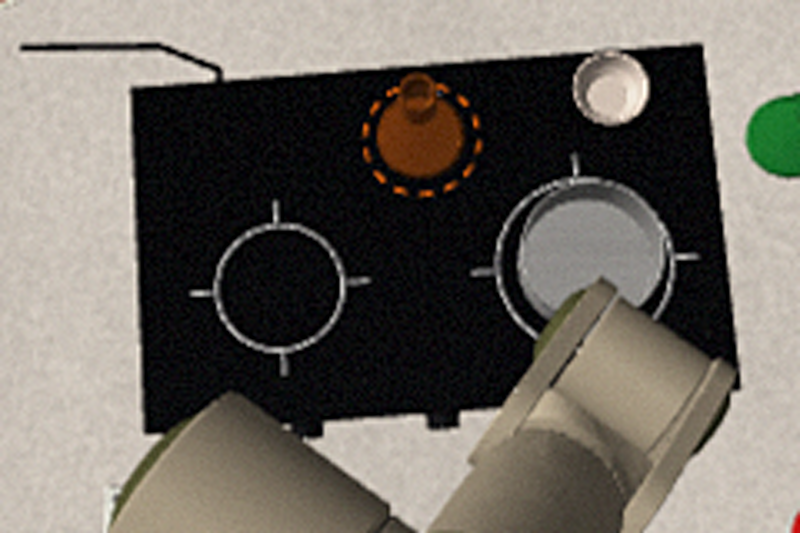

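Call:
{"method": "arm_command", "body": {
  "steps": [
    {"delta_pos": [0,0,0],"dr": [0,0,0]},
    {"delta_pos": [0,0,0],"dr": [0,0,0]},
    {"delta_pos": [0,0,0],"dr": [0,0,0]},
    {"delta_pos": [0,0,0],"dr": [0,0,0]},
    {"delta_pos": [0,0,0],"dr": [0,0,0]},
    {"delta_pos": [0,0,0],"dr": [0,0,0]},
    {"delta_pos": [0,0,10],"dr": [0,0,0]},
    {"delta_pos": [0,0,20],"dr": [0,0,0]},
    {"delta_pos": [0,0,20],"dr": [0,0,-5]},
    {"delta_pos": [0,0,10],"dr": [0,0,-7]},
    {"delta_pos": [0,0,0],"dr": [0,0,-8]},
    {"delta_pos": [0,0,0],"dr": [0,0,-8]},
    {"delta_pos": [0,0,0],"dr": [0,0,-8]},
    {"delta_pos": [0,0,0],"dr": [0,0,-8]},
    {"delta_pos": [0,0,0],"dr": [0,0,-8]},
    {"delta_pos": [0,0,0],"dr": [0,0,-8]},
    {"delta_pos": [0,0,0],"dr": [0,0,-8]},
    {"delta_pos": [0,0,0],"dr": [0,0,-8]},
    {"delta_pos": [0,0,0],"dr": [0,0,-8]},
    {"delta_pos": [0,0,0],"dr": [0,0,-8]}
  ],
  "grip": 1
}}

```text
time_s: 19.25
position: [0.3925, -0.1452, 0.1805]
tool_rot: [[0.999, -0.042, -0.0], [-0.042, -0.999, 0.0], [-0.0, -0.0, -1.0]]
ft_force: [0.8, 1.2, -0.3]
grip_width: 0.0851
```

Call:
{"method": "arm_command", "body": {
  "steps": [
    {"delta_pos": [0,0,0],"dr": [0,0,-8]},
    {"delta_pos": [0,0,0],"dr": [0,0,-8]},
    {"delta_pos": [0,0,0],"dr": [0,0,-8]},
    {"delta_pos": [0,0,0],"dr": [0,0,-8]},
    {"delta_pos": [0,0,0],"dr": [0,0,-8]},
    {"delta_pos": [0,0,0],"dr": [0,0,-8]},
    {"delta_pos": [0,0,0],"dr": [0,0,-8]},
    {"delta_pos": [0,0,0],"dr": [0,0,-8]},
    {"delta_pos": [0,0,0],"dr": [0,0,-8]},
    {"delta_pos": [0,0,0],"dr": [0,0,-8]},
    {"delta_pos": [0,0,0],"dr": [0,0,-8]},
    {"delta_pos": [0,0,0],"dr": [0,0,0]},
    {"delta_pos": [0,0,0],"dr": [0,0,0]}
  ]
}}

```text
time_s: 20.55
position: [0.3926, -0.1452, 0.1805]
tool_rot: [[0.002, -1.0, -0.0], [-1.0, -0.002, 0.0], [-0.0, 0.0, -1.0]]
ft_force: [0.1, -0.5, 0.7]
grip_width: 0.0851
```

```bash
python3 - <<'E'
from h import *
import cv2
a=env.get_image("scene")[155:295,215:445]; cv2.imwrite("pics/s4.png",cv2.resize(a,None,fx=K,fy=K,interpolation=cv2.INTER_CUBIC))
s=env.observe();print(s["q"].round(1),s["position"],s["tool_rot"].round(3))
for x,y in((.533,-.1447),(.533,-.155),(.54,-.1447)):
    print(x,y,*[ext(n,np.r_[circ(x,y,.06,.065),circ(x,y,.13,.065)]).round() for n in("top","scene")])
E
```

```text
[-36.6  13.3 100.8   0.   66.   53.3] [ 0.39255235 -0.145175    0.18050023] [[ 0.002 -1.    -0.   ]
 [-1.    -0.002  0.   ]
 [-0.     0.    -1.   ]]
0.533 -0.1447 [515. 177. 664. 330.] [122.  56. 264. 205.]
0.533 -0.155 [526. 177. 676. 330.] [111.  55. 253. 204.]
0.54 -0.1447 [515. 169. 664. 323.] [120.  61. 263. 210.]
```

View pics/s4.png

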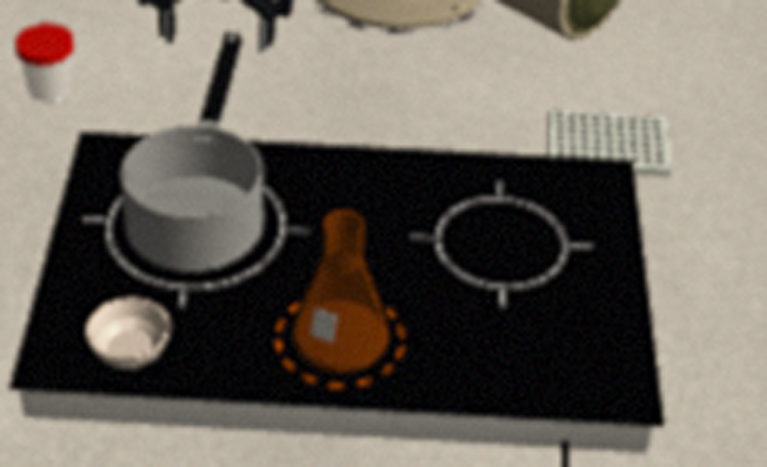

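The pan's silhouette is at 121–265 by 57–204 once the crop offset is removed, which matches the model at the large ring's centre. The handle points at the robot. I'll regrip and swing it.

Call:
{"method": "arm_command", "body": {
  "steps": [
    {"delta_pos": [0,0,-15],"dr": [0,0,0]},
    {"delta_pos": [0,0,-20],"dr": [0,0,0]},
    {"delta_pos": [0,0,-15],"dr": [0,0,0]},
    {"delta_pos": [0,0,-7],"dr": [0,0,0]},
    {"delta_pos": [0,0,-3],"dr": [0,0,0]},
    {"delta_pos": [0,0,0],"dr": [0,0,0]}
  ]
}}

```text
time_s: 21.2
position: [0.3927, -0.1453, 0.1206]
tool_rot: [[-0.001, -1.0, 0.0], [-1.0, 0.001, 0.0], [-0.0, -0.0, -1.0]]
ft_force: [-0.0, 0.7, -0.1]
grip_width: 0.0853
```

Call:
{"method": "arm_command", "body": {
  "steps": [
    {"delta_pos": [0,0,0],"dr": [0,0,0]},
    {"delta_pos": [0,0,0],"dr": [0,0,0]},
    {"delta_pos": [0,0,0],"dr": [0,0,0]},
    {"delta_pos": [0,0,0],"dr": [0,0,0]},
    {"delta_pos": [0,0,0],"dr": [0,0,0]},
    {"delta_pos": [0,0,0],"dr": [0,0,0]},
    {"delta_pos": [0,0,0],"dr": [0,0,0]},
    {"delta_pos": [0,0,0],"dr": [0,0,0]},
    {"delta_pos": [0,0,0],"dr": [0,0,0]},
    {"delta_pos": [0,0,0],"dr": [0,0,0]},
    {"delta_pos": [0,0,0],"dr": [0,0,0]}
  ],
  "grip": 0,
  "squeeze": 40
}}

```text
time_s: 22.3
position: [0.3926, -0.1452, 0.1206]
tool_rot: [[-0.001, -1.0, 0.0], [-1.0, 0.001, -0.0], [0.0, -0.0, -1.0]]
ft_force: [-0.6, 0.3, 6.4]
grip_width: 0.0194
```

Call:
{"method": "arm_command", "body": {
  "steps": [
    {"delta_pos": [0,0,0.4],"dr": [0,0,0]},
    {"delta_pos": [0,0,0],"dr": [0,0,0]},
    {"delta_pos": [0.2,-7,0],"dr": [0,0,2.88]},
    {"delta_pos": [0.5,-7,0],"dr": [0,0,2.88]},
    {"delta_pos": [0.9,-7,0],"dr": [0,0,2.88]},
    {"delta_pos": [1.2,-6.9,0],"dr": [0,0,2.88]},
    {"delta_pos": [1.6,-6.8,0],"dr": [0,0,2.88]},
    {"delta_pos": [1.9,-6.8,0],"dr": [0,0,2.88]},
    {"delta_pos": [2.3,-6.7,0],"dr": [0,0,2.88]},
    {"delta_pos": [2.6,-6.5,0],"dr": [0,0,2.88]},
    {"delta_pos": [2.9,-6.4,0],"dr": [0,0,2.88]},
    {"delta_pos": [3.2,-6.2,0],"dr": [0,0,2.88]},
    {"delta_pos": [3.5,-6.1,0],"dr": [0,0,2.88]},
    {"delta_pos": [3.8,-5.9,0],"dr": [0,0,2.88]},
    {"delta_pos": [4.1,-5.7,0],"dr": [0,0,2.88]},
    {"delta_pos": [4.4,-5.5,0],"dr": [0,0,2.88]},
    {"delta_pos": [4.7,-5.2,0],"dr": [0,0,2.88]},
    {"delta_pos": [4.9,-5.0,0],"dr": [0,0,2.88]},
    {"delta_pos": [5.2,-4.8,0],"dr": [0,0,2.88]},
    {"delta_pos": [5.4,-4.5,0],"dr": [0,0,2.88]}
  ]
}}

```text
time_s: 24.3
position: [0.4456, -0.2552, 0.1208]
tool_rot: [[0.787, -0.617, -0.001], [-0.617, -0.787, 0.0], [-0.001, 0.001, -1.0]]
ft_force: [-3.0, 0.1, 5.0]
grip_width: 0.019
```

Call:
{"method": "arm_command", "body": {
  "steps": [
    {"delta_pos": [5.6,-4.2,0],"dr": [0,0,2.88]},
    {"delta_pos": [5.8,-3.9,0],"dr": [0,0,2.88]},
    {"delta_pos": [6.0,-3.6,0],"dr": [0,0,2.88]},
    {"delta_pos": [6.2,-3.3,0],"dr": [0,0,2.88]},
    {"delta_pos": [6.3,-3.0,0],"dr": [0,0,2.88]},
    {"delta_pos": [6.5,-2.7,0],"dr": [0,0,2.88]},
    {"delta_pos": [6.6,-2.4,0],"dr": [0,0,2.88]},
    {"delta_pos": [6.7,-2.0,0],"dr": [0,0,2.88]},
    {"delta_pos": [6.8,-1.7,0],"dr": [0,0,2.88]},
    {"delta_pos": [6.9,-1.3,0],"dr": [0,0,2.88]},
    {"delta_pos": [7.0,-1.0,0],"dr": [0,0,2.88]},
    {"delta_pos": [7.0,-0.6,0],"dr": [0,0,2.88]},
    {"delta_pos": [7.0,-0.3,0],"dr": [0,0,2.88]},
    {"delta_pos": [7.0,0.1,0],"dr": [0,0,2.88]},
    {"delta_pos": [0,0,0],"dr": [0,0,0]},
    {"delta_pos": [0,0,0],"dr": [0,0,0]}
  ]
}}

```text
time_s: 25.9
position: [0.5372, -0.2852, 0.1208]
tool_rot: [[0.999, 0.035, 0.0], [0.035, -0.999, -0.0], [0.0, 0.0, -1.0]]
ft_force: [-0.7, -2.0, 1.1]
grip_width: 0.0193
```

```bash
python3 - <<'E'
from h import *
import cv2
a=env.get_image("scene")[155:295,200:430]; cv2.imwrite("pics/s5.png",cv2.resize(a,None,fx=K,fy=K,interpolation=cv2.INTER_CUBIC))
s=env.observe();print(s["q"].round(1),s["position"],s["ft_force"],s["grip_width"],s["tool_rot"][:,0])
E
```

```text
[-39.1  34.3  75.8   0.   69.9 -41.1] [ 0.53718067 -0.28521452  0.12084197] [ 1.19896343 -1.2781588   1.15148054] 0.019412930780146342 [9.99393958e-01 3.48089336e-02 2.32535331e-04]
```

View pics/s5.png

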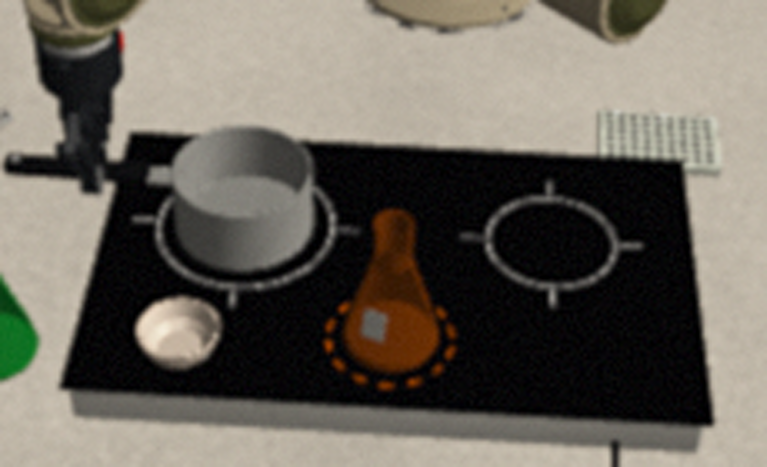

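The pan sits in the large ring with its handle pointing right. I'll release it and fetch the flask.

Call:
{"method": "arm_command", "body": {
  "steps": [
    {"delta_pos": [0,0,0],"dr": [0,0,0]},
    {"delta_pos": [0,0,0],"dr": [0,0,0]},
    {"delta_pos": [0,0,0],"dr": [0,0,0]},
    {"delta_pos": [0,0,0],"dr": [0,0,0]},
    {"delta_pos": [0,0,0],"dr": [0,0,0]},
    {"delta_pos": [0,0,0],"dr": [0,0,0]},
    {"delta_pos": [0,0,10],"dr": [0,0,0]},
    {"delta_pos": [0,0,20],"dr": [0,0,0]},
    {"delta_pos": [0,0,30],"dr": [0,0,0]},
    {"delta_pos": [0,0,30],"dr": [0,0,0]},
    {"delta_pos": [0,0,30],"dr": [0,0,0]},
    {"delta_pos": [0,0,20],"dr": [0,0,0]}
  ],
  "grip": 1
}}

```text
time_s: 27.15
position: [0.5374, -0.2852, 0.2642]
tool_rot: [[0.999, 0.036, 0.003], [0.036, -0.999, -0.002], [0.003, 0.002, -1.0]]
ft_force: [-0.1, -0.7, 0.7]
grip_width: 0.0857
```

Call:
{"method": "arm_command", "body": {
  "steps": [
    {"delta_pos": [6,14,0],"dr": [0,0,0]},
    {"delta_pos": [10,25,0],"dr": [0,0,0]},
    {"delta_pos": [10,25,0],"dr": [0,0,0]},
    {"delta_pos": [10,25,0],"dr": [0,0,0]},
    {"delta_pos": [10,25,0],"dr": [0,0,0]},
    {"delta_pos": [10,25,0],"dr": [0,0,0]},
    {"delta_pos": [10,25,0],"dr": [0,0,0]},
    {"delta_pos": [10,25,0],"dr": [0,0,0]},
    {"delta_pos": [10,25,0],"dr": [0,0,0]},
    {"delta_pos": [10,25,0],"dr": [0,0,0]},
    {"delta_pos": [10,25,0],"dr": [0,0,0]},
    {"delta_pos": [10,20,0],"dr": [0,0,0]},
    {"delta_pos": [6,10,0],"dr": [0,0,0]},
    {"delta_pos": [0,0,0],"dr": [0,0,0]},
    {"delta_pos": [0,0,0],"dr": [0,0,0]}
  ]
}}

```text
time_s: 28.65
position: [0.659, 0.0086, 0.2605]
tool_rot: [[0.999, 0.036, -0.001], [0.036, -0.999, -0.0], [-0.001, 0.0, -1.0]]
ft_force: [-1.5, -0.4, 0.3]
grip_width: 0.0851
```

Lower to z = 0.1835 and grip lightly.

Call:
{"method": "arm_command", "body": {
  "steps": [
    {"delta_pos": [0,0,-10],"dr": [0,0,0]},
    {"delta_pos": [0,0,-17],"dr": [0,0,0]},
    {"delta_pos": [0,0,-17],"dr": [0,0,0]},
    {"delta_pos": [0,0,-15],"dr": [0,0,0]},
    {"delta_pos": [0,0,-12],"dr": [0,0,0]},
    {"delta_pos": [0,0,-6],"dr": [0,0,0]},
    {"delta_pos": [0,0,0],"dr": [0,0,0]}
  ],
  "squeeze": 22
}}

```text
time_s: 29.35
position: [0.659, 0.0086, 0.1831]
tool_rot: [[0.999, 0.036, -0.001], [0.036, -0.999, 0.0], [-0.001, -0.0, -1.0]]
ft_force: [1.0, -0.3, -0.1]
grip_width: 0.0852
```

Call:
{"method": "arm_command", "body": {
  "steps": [
    {"delta_pos": [0,0,0],"dr": [0,0,0]},
    {"delta_pos": [0,0,0],"dr": [0,0,0]},
    {"delta_pos": [0,0,0],"dr": [0,0,0]},
    {"delta_pos": [0,0,0],"dr": [0,0,0]},
    {"delta_pos": [0,0,0],"dr": [0,0,0]},
    {"delta_pos": [0,0,0],"dr": [0,0,0]},
    {"delta_pos": [0,0,0],"dr": [0,0,0]},
    {"delta_pos": [0,0,0],"dr": [0,0,0]},
    {"delta_pos": [0,0,0],"dr": [0,0,0]},
    {"delta_pos": [0,0,0],"dr": [0,0,0]}
  ],
  "grip": 0,
  "squeeze": 22
}}

```text
time_s: 30.35
position: [0.6596, 0.0089, 0.1845]
tool_rot: [[0.999, 0.036, 0.001], [0.036, -0.999, -0.0], [0.001, 0.0, -1.0]]
ft_force: [0.5, -0.4, 5.7]
grip_width: 0.0346
```

Call:
{"method": "arm_command", "body": {
  "steps": [
    {"delta_pos": [0,0,0.2],"dr": [0,0,0]},
    {"delta_pos": [-3,3,0],"dr": [0,0,0]},
    {"delta_pos": [-6,6,0],"dr": [0,0,0]},
    {"delta_pos": [-9,8.5,0],"dr": [0,0,0]},
    {"delta_pos": [-9,8.5,0],"dr": [0,0,0]},
    {"delta_pos": [-9,8.5,0],"dr": [0,0,0]},
    {"delta_pos": [-9,8.5,0],"dr": [0,0,0]},
    {"delta_pos": [-9,8.5,0],"dr": [0,0,0]},
    {"delta_pos": [-9,8.5,0],"dr": [0,0,0]},
    {"delta_pos": [-9,8.5,0],"dr": [0,0,0]},
    {"delta_pos": [-9,8.5,0],"dr": [0,0,0]},
    {"delta_pos": [-9,8.5,0],"dr": [0,0,0]},
    {"delta_pos": [-9,8.5,0],"dr": [0,0,0]},
    {"delta_pos": [-9,8.5,0],"dr": [0,0,0]},
    {"delta_pos": [-9,8.5,0],"dr": [0,0,0]},
    {"delta_pos": [-9,8,0],"dr": [0,0,0]},
    {"delta_pos": [-6,6,0],"dr": [0,0,0]},
    {"delta_pos": [-3,3,0],"dr": [0,0,0]},
    {"delta_pos": [0,0,0],"dr": [0,0,0]},
    {"delta_pos": [0,0,0],"dr": [0,0,0]}
  ]
}}

```text
time_s: 32.35
position: [0.5238, 0.1375, 0.1843]
tool_rot: [[0.999, 0.037, -0.0], [0.037, -0.999, 0.001], [-0.0, -0.001, -1.0]]
ft_force: [2.1, 0.7, 8.0]
grip_width: 0.0347
```

```bash
python3 - <<'E'
from h import *
import cv2
a=env.get_image("scene")[155:295,215:445]; cv2.imwrite("pics/s6.png",cv2.resize(a,None,fx=K,fy=K,interpolation=cv2.INTER_CUBIC))
s=env.observe();print(s["position"],s["ft_force"],s["grip_width"])
for x,y,r in((.5155,.1448,.06),(.5155,.1448,.0425)): print(ext("scene",circ(x,y,.06,r))+[0,66.7,0,66.7])
E
```

```text
[0.52377459 0.13753486 0.18433242] [0.96475965 1.40616648 8.254451  ] 0.034720408471389914
[437.51305133 197.38441308 564.55735404 285.47794723]
[456.00474961 209.59894929 545.96541407 271.9719221 ]
```

View pics/s6.png

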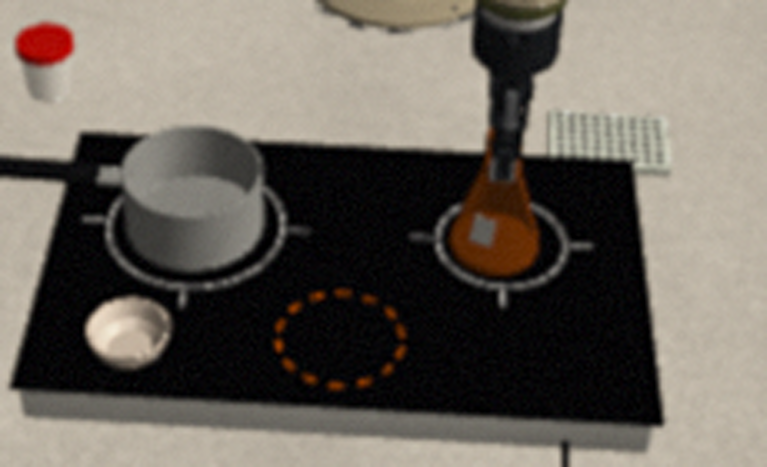

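The foot is at 449–541 by up to 278, about 10 mm short of the ring centre at (501,242). I'll slide the rest.

Call:
{"method": "arm_command", "body": {
  "steps": [
    {"delta_pos": [-1,1,0.3],"dr": [0,0,0]},
    {"delta_pos": [-2,2,0],"dr": [0,0,0]},
    {"delta_pos": [-3,2.5,0],"dr": [0,0,0]},
    {"delta_pos": [-2,1.5,0],"dr": [0,0,0]},
    {"delta_pos": [0,0,0],"dr": [0,0,0]},
    {"delta_pos": [0,0,0],"dr": [0,0,0]}
  ]
}}

```text
time_s: 33.0
position: [0.5157, 0.1443, 0.1844]
tool_rot: [[0.999, 0.036, -0.001], [0.036, -0.999, 0.0], [-0.001, -0.0, -1.0]]
ft_force: [1.2, -1.5, 5.6]
grip_width: 0.0342
```

Call:
{"method": "arm_command", "body": {
  "steps": [
    {"delta_pos": [0,0,0],"dr": [0,0,0]},
    {"delta_pos": [0,0,0],"dr": [0,0,0]},
    {"delta_pos": [0,0,0],"dr": [0,0,0]},
    {"delta_pos": [0,0,0],"dr": [0,0,0]},
    {"delta_pos": [0,0,0],"dr": [0,0,0]},
    {"delta_pos": [0,0,0],"dr": [0,0,0]},
    {"delta_pos": [0,0,10],"dr": [0,0,0]},
    {"delta_pos": [0,0,20],"dr": [0,0,0]},
    {"delta_pos": [0,0,25],"dr": [0,0,0]},
    {"delta_pos": [0,0,25],"dr": [0,0,0]},
    {"delta_pos": [-15,5,20],"dr": [0,0,0]},
    {"delta_pos": [-25,10,10],"dr": [0,0,0]},
    {"delta_pos": [-25,20,0],"dr": [0,0,0]},
    {"delta_pos": [-25,20,0],"dr": [0,0,0]},
    {"delta_pos": [-25,20,0],"dr": [0,0,0]},
    {"delta_pos": [-20,20,0],"dr": [0,0,0]},
    {"delta_pos": [-10,20,0],"dr": [0,0,0]},
    {"delta_pos": [0,10,0],"dr": [0,0,0]},
    {"delta_pos": [0,0,0],"dr": [0,0,0]}
  ],
  "grip": 1
}}

```text
time_s: 34.9
position: [0.3715, 0.2696, 0.2949]
tool_rot: [[0.999, 0.038, 0.001], [0.038, -0.999, 0.0], [0.001, -0.0, -1.0]]
ft_force: [0.5, 0.2, 0.6]
grip_width: 0.0854
```

```bash
python3 - <<'E'
from h import *
import cv2
a=env.get_image("top")[110:250,190:430]; a=cv2.resize(a,None,fx=K,fy=K,interpolation=cv2.INTER_CUBIC)
cv2.imwrite("pics/t7.png",a)
s=env.observe();print(s["time_s"],s["position"],s["ft_force"],s["grip_width"])
print("foot",ext("top",circ(.5155,.1448,.06,.0425)),"pan",ext("top",np.r_[circ(.533,-.1447,.06,.065),circ(.533,-.1447,.13,.065)]))
for d in(-86.5,-90): print(d,crop("top",np.array([[.533+.225*np.cos(np.radians(d)),-.1447+.225*np.sin(np.radians(d)),.124]])))
E
```

```text
34.95 [0.3717729  0.26889298 0.29460935] [ 1.08118642 -0.23948818  0.48567963] 0.08548741624305492
foot [234.48292828 241.65817532 323.7621097  329.66317339] pan [515.23151198 176.84367319 664.0033384  330.3043717 ]
-86.5 [[840.01951862 229.53405325]]
-90 [[841.44175939 244.44851609]]
```

View pics/t7.png

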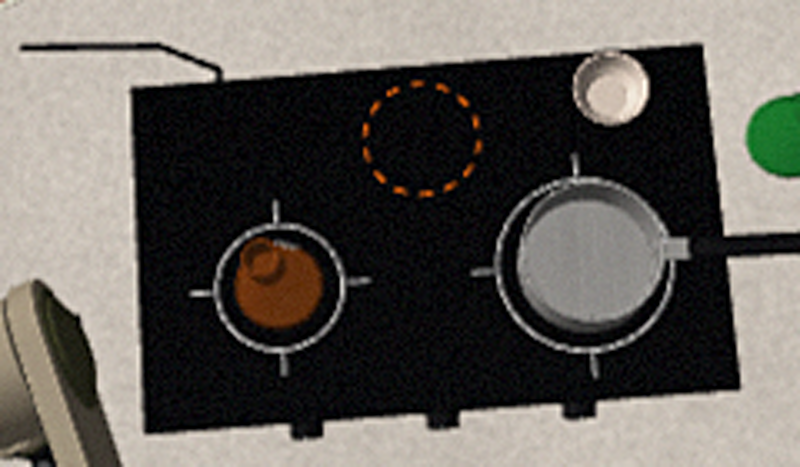

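The flask foot (236–324, bottom 329) is centred in the small ring. The pan (517–668, bottom 333) is inside the large ring with its handle straight out to the right, and the gripper is clear of everything.

```bash
python3 -c "
from rig import env
print(env.close_job())"
```

```text
the job is handed in; nothing more can be done
None
```

The job is done and handed in at about 35 s of the 72 s allowed. The pan is in the large ring and the flask is in the small ring.

- **Moves:** I slid the flask to the keep-warm ring holding its neck at 22 N. I then swung the pan's handle round the front, slid the pan across, regripped and finished the swing. Last, I slid the flask into the small ring.
- **Last checks:**
  - The final top view puts the flask within about 1 mm of the small ring's centre.
  - It puts the pan within about 2 mm of the large ring's centre.
  - The handle points straight right, commanded 2° from the robot's right and within about 1.5° of square to the hotplate.
  - The dish looked unmoved. The sample cup and well plate looked unmoved in the earlier views, and I saw no contact between pan and flask.
- **Less certain:**
  - Vertical force on the gripper reached about 8 N pressing down.
  - It was briefly about 2 N pulling up on each vessel. For the flask that nearly equals its smallest possible weight (about 1.9 N). I saw no lifting or tipping, but could not rule out a very slight unloading.

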